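# Turn the bracket in the hand press, flip the catch and hold the lever

### The job

The notched leg of the bent steel bracket in the hand press is finished: lift the bracket out, turn it a quarter turn clockwise seen from above, and set it back fully down in the nest so that its plain leg lies between punch and anvil, then let go of it. Only then flip the safety catch all the way over, away from the lever pivot, and pull the lever it guards towards the robot until the punch presses the bracket firmly against the anvil. Finish while still holding the lever pulled, and do not disturb the other things on the worktop.

Things in the scene. Friction and masses are not known exactly. Their poses are not given: they have to be found in the camera images.
- press: Hand press fixed to the worktop: grey base plate 196 x 180 x 12 mm (x, y, z). Origin: centre of the plate's underside; x is the way the punch moves (roughly away from the robot), y left, z up. 'Height' in the other entries is above the plate's top. Punch housing: aluminium block x -85 to -3, y 9 to 51 mm, 24 mm high. Key machines up to 0.4 m tall stand left and right of it.
- press_nest (a point): Centre of the nest's floor, on the plate's top, axes as the press. The nest is a slot along y for one bracket leg, 16 mm wide: anvil face at x +8, two front cheeks at -8, end stops at y +34 and -34 mm; cheeks and stops 10 mm high. Anvil: steel block x 8 to 44, y -16 to 16 mm, 22 mm high; the bracket's other leg points to +x beside it.
- bracket: Loose steel bent bracket, 0.18 to 0.35 kg, an L seen from above, standing on edge: legs 60 mm long outside, 10 thick, 50 high. Origin: outer corner of the L, underside. Plain leg along its +x (y 0 to 10), notched leg along its +y (x 0 to 10 mm). Starts with the press's axes, notched leg in the nest, plain leg right of the anvil. When done its x points to the press's -y.
- plain_leg (a point): Middle of the plain leg at its underside: (30, 5, 0) mm in the bracket's frame; axes of the bracket. Its outer face looks to the bracket's -y. Must end at press_nest. The upper 28 mm of both legs stand above the anvil and can be gripped across the 10 mm thickness.
- notched_leg (a point): Middle of the notched leg at its underside: (5, 30, 0) mm in the bracket's frame; axes of the bracket. Two upright grooves, 10 mm wide and 3 mm deep, in its outer face, which looks to the bracket's -x.
- punch: Spring-loaded tip of the punch: round steel, 14 mm in diameter, axis at height 12.5 mm. Moves to the press's +x, driven by the lever (28 mm per rad). Origin: centre of its end face, which at rest is 18 mm from the face of a bracket that lies against the anvil. Once it meets the bracket the tip is pushed back against its spring, 2.5 N per mm.
- safety_catch (a joint): Hinged steel catch, a plate standing in front of the lever arm (on its robot side). 0: up, leaning 0.15 rad towards the lever pivot, blocks the arm; about 1.6: flipped flat, away from the pivot, lever free. The hinge lies along the arm's motion, so the lever cannot open it. Loose hinge: pushed well past upright it falls over by itself and stays.
- catch_tab (a point): Point in the catch's thumb tab, 45 mm from the hinge axis (hinge at height 7 mm). Axes: x along the hinge (level, 0.35 rad anticlockwise of the press's x), y to the pivot side. Tab: 36 mm along x (-14 to +22 mm of this point; the -x end sticks out free to the robot), 10 mm thick, 18 mm high. Push it to its -y (right, away from the pivot), in an arc about the hinge.
- press_lever (a joint): Lever. 0: rest; grows as the handle swings clockwise seen from above, to the robot. Spring-returned: about 1.2 N at the handle at rest, 2.7 N at 0.64 rad. The punch meets the bracket at 0.4 to 0.64 rad, pushes it against the anvil, and from 0.64 rad presses it harder the further the lever is pulled: about 6 N at 0.72, 18 N (8 N at the handle) at the end of travel, 0.9 rad.
- lever_handle (a point): Middle of the upright round black lever handle: 22 mm in diameter, from height 39 to 87 mm, this point at 69 mm; 105 mm from the pivot axis. It can be gripped from above or pulled from behind.
- lever_pivot (a point): Vertical pivot axis of the lever, on top of the punch housing, at height 29 mm, axes of the press. The arm, 16 mm wide and at height 29 to 39 mm, runs from here to the handle, at rest 70 degrees clockwise of the press's +x.
- lock_cylinder: Bystander: lock cylinder 33 x 65 x 17 mm lying on the right rear corner of the press plate; origin under its centre. Leave alone.
- block_padlock: Bystander: grey block padlock 41 x 53 x 24 mm behind and right of the press; origin under its centre. Leave alone.
- hex_key: Bystander: hex key 29 x 78 x 5 mm lying behind the press; origin under its centre. Leave alone.
Mind the look-alikes: they are no part of the job. Of the things like the bracket, leave any that is red; of the rest the larger one is meant.

How it is judged (in metres and radians):
On the way, in this order (a step that is already met when the one before it is completed fails the run):
1. bracket turned, its plain leg seated in the nest, let go, lever still at rest and catch still up (horizontal distance between plain_leg and press_nest below 0.009 m and y of bracket in the frame of press_nest above 0.022 m and z of bracket in the frame of press_nest below 0.005 m and angle between the x axis of bracket and the y axis of press, either way round below 0.14 rad and angle between bracket's own z axis and vertical below 0.1 rad and contact force between the fingers and bracket below 0.3 N and value of joint safety_catch below 0.4 rad and value of joint press_lever below 0.15 rad), for 0.2 s.
2. safety catch flipped over, lever still at rest (value of joint safety_catch above 1.2 rad and value of joint press_lever below 0.15 rad), for 0.1 s.
At the end, for the whole second after the job is handed in: Gripper still on the lever (over 1 N), lever over 0.62 rad, catch over 1.2 rad, bracket upright and down in the nest, plain leg to the punch (centre within 9 mm, 0.14 rad), punch pressing it with over 5 N, robot not touching the bracket (horizontal distance between plain_leg and press_nest below 0.009 m and y of bracket in the frame of press_nest above 0.022 m and z of bracket in the frame of press_nest below 0.005 m and angle between the x axis of bracket and the y axis of press, either way round below 0.14 rad and angle between bracket's own z axis and vertical below 0.1 rad and value of joint safety_catch above 1.2 rad and value of joint press_lever above 0.62 rad and contact force between punch and bracket above 5 N and contact force between the fingers and press_lever above 1 N and contact force between the arm and bracket below 0.3 N); the arm keeps its last pose, push and grip.
It fails at once if a bystander is moved by more than 3 cm (distance of any of lock_cylinder, block_padlock, hex_key from where it was at the start of the episode above 0.03 m).
It also fails if it takes over 72 s, if anything falls off the work surface, if the arm or the gripper's body presses on something with over 40 N, if the wrist force passes 120 N, or if a joint passes its speed limit or range.

### The arm

A 6-joint arm with a two-finger parallel gripper is mounted at the origin on a cart in front of the work surface, level with it; the furniture and walls round the work are solid. World frame = base frame: x ahead of the robot, y to its left, z up, the work surface at z = 0. Lengths are in mm, angles in rad, forces in N, time in s.
With the tool pointing down it reaches from about 350 to 775 mm from the base axis. Payload 7.3 kg.
Tool frame: the origin (TCP) lies midway between the tips of the shut fingers; the grasp point (between the pads) lies 19 mm behind it; z points along the fingers, y is the line along which they close (so a half turn about z gives the same grasp; the last joint's range is limited). The gripper opens to 92 mm and grips with 3 to 60 N. Pads are 19 mm wide; open, the fingers measure 130 mm over their backs; the gripper's body (75 mm by 190 mm) begins 47 mm behind the grasp point.
Start: joints at [1.062, 0.342, 1.524, -0, 1.275, -0.146], TCP at [186.306, 490.851, 226.741] pointing down, gripper open.
Joint ranges: [-2.53, 2.53], [-0.77, 2.02], [0.04, 2.7], [-1, 4.14], [0.28, 2.66], [-3.11, 3.11]. Speed limits (rad/s): [2.57, 2.57, 3.14, 3.14, 3.14, 3.14].

### API

Orientations are given as [roll, pitch, yaw] about the fixed x, y, z axes, in that order (R = Rz(yaw) Ry(pitch) Rx(roll)).
In Python, from plant import bot gives the robot as it stands. The module is installed in compiled form; this text tells all that it offers.
- The arm moves only by the shell command python3 -m crank 'ROWS' [OPENING]. ROWS is JSON, a list of rows, each a list of 6 numbers: the shift along the tool's x, y, z in m, then the turn, a rotation vector about the tool's x, y, z in rad. In form: [[dx, dy, dz, wx, wy, wz], ...]. A call has 1 to 5 rows; each row shifts and turns the commanded pose from where the row before left it, along the tool's axes as they then stand; what a row does not reach is not made up. A row lasts 1/8 s, in which the tool goes at most 62.5 mm and 10.7 degrees, less where a joint would pass 70% of its speed; a pose out of reach is approached as far as the arm can. A call is refused whole if a number of a shift passes 0.0625 or a number of a turn 0.188, either way. A call with a gripper value outside its range is refused whole. OPENING is the opening in per cent of the stroke, from 0 (shut) to 100 (fully open), set as the call begins (- or left out, the last holds). The fingers move at their own pace and stop on an object; the grip force is fixed at half the most. Time passes only in rows, so rows that do not move let the fingers close. It gives the time, the measured TCP pose, the force, the opening and the grip force at its end, in the units of the state.
- bot.get_obs(): the state, without advancing time (a new reading comes with each control period).
- bot.capture(name): name is "scene" or "top" or "wrist"; returns a dict with "color" (384x512x3 uint8, blue, green, red), "fov_y" (degrees; the focal length in pixels is half the picture's height over the tangent of half this angle, whatever the lens; pixels are square), "cx", "cy" (the principal point, pixels), "extrinsics" (4x4, takes a point from world to camera coordinates); the wrist camera has in their place "tool_from_camera" (4x4, takes a point from camera to tool coordinates, whose origin is the TCP and whose axes are the flange's). Camera axes: x right, y up, looking along -z (the intrinsics and any distortion apply to the point x, -y, -z); pixel columns grow to the right and rows downward; lengths in mm; the calibration is good to about 2 mm. A picture is of the moment at which its call begins: read the wrist's pose just before it. There is no depth.
- bot.close_job(): hands the job in; it is judged then, once.
The state is a dict: "time": time; "joint_positions": joint angles; "dq": joint speeds; "tau": joint torques, N m; "tool_pos": TCP position; "tcp_rot": TCP orientation; "contact_force": force on the tool from outside, world axes, zero at the start; "moment": the same for the moment, N m; "grip_width": finger opening in mm; "finger_force": force on a finger pad.
Only numpy, scipy, OpenCV 4.12 (cv2) and the standard library are available. Lean on these libraries where they do the work, as an engineer would, in place of code of your own. Each camera call takes 0.05 s, during which the arm holds its last target. There are 200 camera calls.

## Working session

There is one attempt and no reset: what is moved stays moved. The work goes in short steps, Python scripts to look and compute and a shell command to move; the robot and the scene stay as the last step left them, time stands still between calls to the robot, and variables do not carry over. Pictures are saved under pics/ and viewed, at most 10 in all, crops included, and the job is handed in when it is done.

```bash
mkdir -p pics; python3 - <<'E'
from plant import bot
import cv2,numpy as np,pickle
o=bot.get_obs();print({k:np.round(v,3).tolist() for k,v in o.items()})
d={}
for n in("scene","top","wrist"):
    c=bot.capture(n);d[n]=c
    print(n,c["fov_y"],c["cx"],c["cy"],[k for k in c]); 
    print(np.round(c.get("extrinsics",c.get("tool_from_camera")),3).tolist())
pickle.dump((o,d),open("cap0.pkl","wb"))
a=cv2.resize(d["scene"]["color"],(800,600),interpolation=cv2.INTER_CUBIC);cv2.imwrite("pics/scene0.png",a)
a=cv2.resize(d["top"]["color"],(800,600),interpolation=cv2.INTER_CUBIC);cv2.imwrite("pics/top0.png",a)
E
```

```text
{'time': 0.0, 'joint_positions': [1.062, 0.343, 1.525, 0.0, 1.275, -0.146], 'dq': [-0.002, 0.001, 0.0, -0.0, 0.001, -0.001], 'tau': [0.001, -43.123, -24.423, 0.072, 0.056, -0.0], 'tool_pos': [186.075, 490.472, 226.042], 'tcp_rot': [-3.14, -0.0, 2.779], 'contact_force': [0.412, -0.704, 0.11], 'moment': [0.005, 0.046, 0.08], 'finger_force': 0.0, 'grip_width': 91.968}
scene 53.316504960610295 252.0357612271865 187.8611479851387 ['color', 'fov_y', 'cx', 'cy', 'extrinsics']
[[-0.845, -0.535, -0.024, 615.762], [0.246, -0.427, 0.87, -209.402], [-0.476, 0.729, 0.492, -618.803], [0.0, 0.0, 0.0, 1.0]]
top 51.442290848787195 250.98726904302498 187.76216044631724 ['color', 'fov_y', 'cx', 'cy', 'extrinsics']
[[-0.01, -1.0, -0.028, 103.171], [0.993, -0.013, 0.12, -664.166], [-0.12, -0.027, 0.992, -915.839], [0.0, 0.0, 0.0, 1.0]]
wrist 68.26166058741637 256.78559557720314 190.7253553500373 ['color', 'fov_y', 'cx', 'cy', 'tool_from_camera']
[[0.001, 0.965, 0.261, 68.92], [1.0, -0.001, 0.0, -0.599], [0.001, 0.261, -0.965, -158.274], [0.0, 0.0, 0.0, 1.0]]
```

View pics/scene0.png

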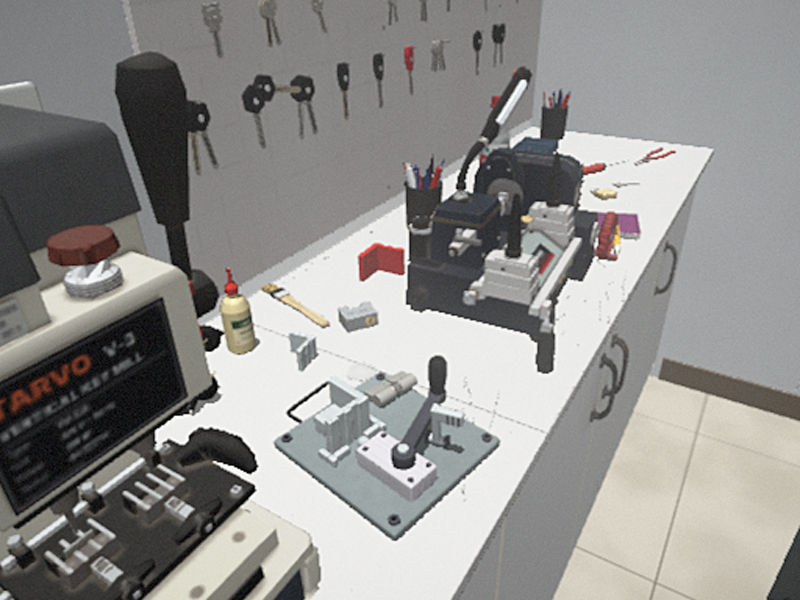

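View pics/top0.png

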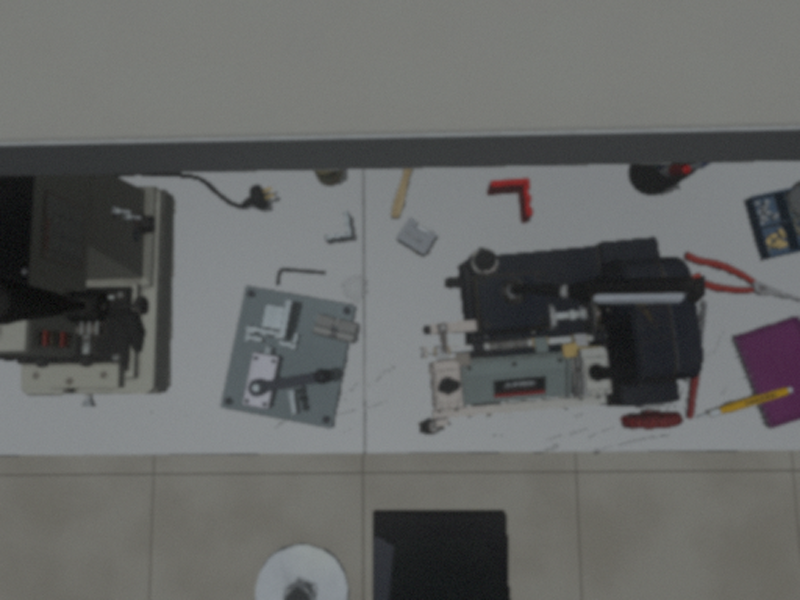

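The scene view shows the press at about (385,450), with the bracket in it at (345,415). The lever handle is at (437,375) and the catch at (448,425).

Bracket candidates in the top view:
- Red one at (515,195): ruled out because it is red.
- Small grey one at (342,230): ruled out because it is the smaller of the two grey ones.
- Grey one in the press at (270,325): the larger, and it sits in the nest, so this is the one meant.

I'll confirm it with an enlarged crop.

```bash
python3 - <<'E'
import cv2,numpy as np,pickle
o,d=pickle.load(open("cap0.pkl","rb"))
t=d["top"]["color"];s=d["scene"]["color"]
A=cv2.resize(t[175:280,135:240],(600,600),interpolation=cv2.INTER_CUBIC) # x5.714
A=cv2.convertScaleAbs(A,alpha=1.5)
cv2.imwrite("pics/topcrop.png",A)
B=cv2.resize(s[220:350,165:330],(800,630),interpolation=cv2.INTER_CUBIC)
cv2.imwrite("pics/scenecrop.png",B[:600])
E
```

```text
(no output)
```

View pics/topcrop.png

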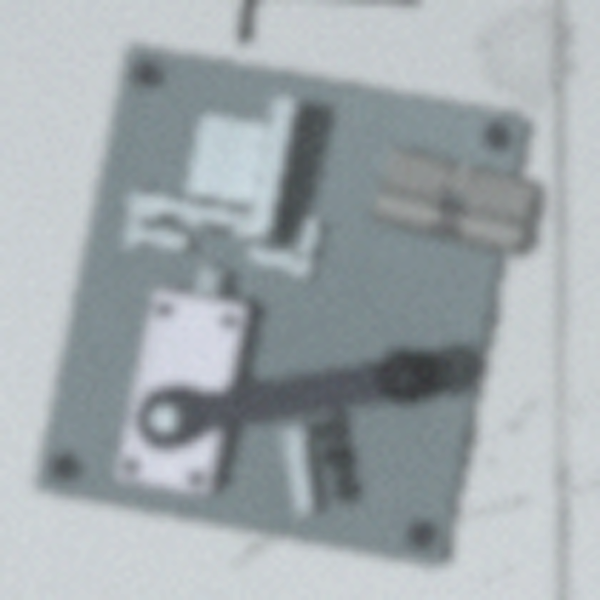

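View pics/scenecrop.png

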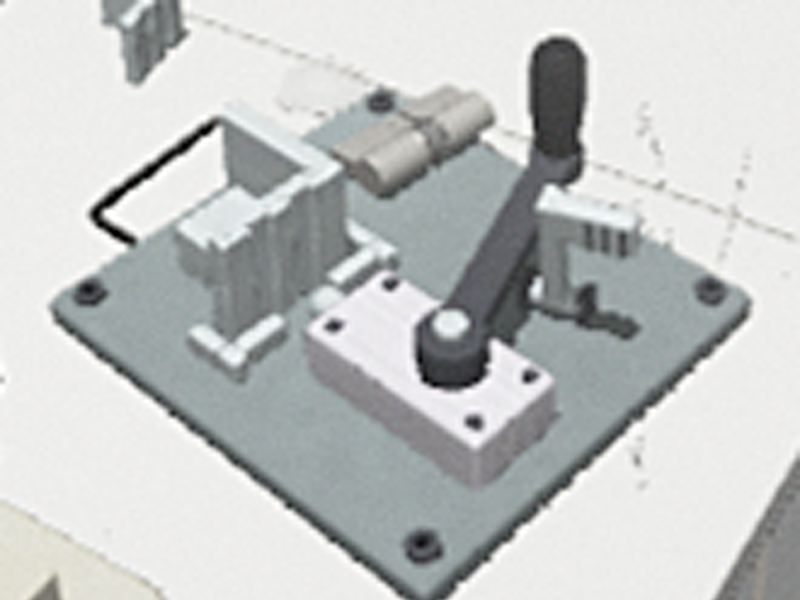

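```bash
cat >h.py <<'E'
import numpy as np,pickle
from scipy.optimize import least_squares
from scipy.spatial.transform import Rotation as R
def proj(c,P):
    P=np.atleast_2d(P);E=np.array(c["extrinsics"]);q=P@E[:3,:3].T+E[:3,3]
    f=192/np.tan(np.radians(c["fov_y"])/2)
    return np.c_[c["cx"]+f*q[:,0]/-q[:,2],c["cy"]-f*q[:,1]/-q[:,2]]
def w2p(p,P): # press local->world
    c,s=np.cos(p[2]),np.sin(p[2]);P=np.atleast_2d(P).astype(float)
    return np.c_[p[0]+c*P[:,0]-s*P[:,1],p[1]+s*P[:,0]+c*P[:,1],P[:,2]]
def tri(obs,z=None,x0=(500,200,50)):
    # obs list of (cam,uv)
    f=lambda P:np.concatenate([(proj(c,P)[0]-uv) for c,uv in obs]+([[ (P[2]-z)*3]] if z is not None else []))
    r=least_squares(f,x0);return r.x,r.fun
tc=lambda u,v:np.array([(u+.5)/5.714-.5+135,(v+.5)/5.714-.5+175])
sc=lambda u,v:np.array([(u+.5)/4.848-.5+165,(v+.5)/4.846-.5+220])
E
python3 - <<'E'
from h import *
o,d=pickle.load(open("cap0.pkl","rb"));T,S=d["top"],d["scene"]
L=[(98,90,12),(98,-90,12),(-98,-90,12),(-98,90,12)]
ot=[tc(*a) for a in[(130,45),(530,115),(447,563),(40,490)]]
os_=[sc(55,300),None,sc(750,300),sc(427,597)]
def f(p,full=False):
    W=w2p(p,L);r=[]
    a=proj(T,W);b=proj(S,W)
    for i in range(4):
        r+=list(a[i]-ot[i])
        if os_[i] is not None:r+=list((b[i]-os_[i])*1.0)
    return np.array(r)
r=least_squares(f,[500,200,0]);p=r.x;print("press",p.round(3),r.fun.round(1))
def loc(P):
    c,s=np.cos(p[2]),np.sin(p[2]);q=P[:2]-p[:2];return np.round([c*q[0]+s*q[1],-s*q[0]+c*q[1],P[2]-12],1)
for n,a,b,z in[("pivotcap",(165,415),(450,322),None),("handletop",(460,368),(560,42),None),("brk corner",(265,240),(345,170),62),("plain end",(287,95),(232,105),62),("tab front",(303,512),(640,215),None),("tab back",(290,425),(548,192),None),("brk notch end",(130,220),(213,242),62)]:
    for obs in([(T,tc(*a)),(S,sc(*b))],[(T,tc(*a))],[(S,sc(*b))]):
        if len(obs)==1 and z is None: continue
        P,e=tri(obs,z);print(n,P.round(1),loc(P),e.round(1))
E
```

```text
press [ 5.73510e+02  2.60855e+02 -1.91000e-01] [-0.2 -0.6 -1.3  0.2  0.5 -0.2 -0.1  0.8  1.5 -1.1 -1.  -0.2  0.2 -0.2]
pivotcap [526.3 301.2  56.4] [-54.   30.6  44.4] [-0. -0.  0.  0.]
handletop [548.5 178.6  87.4] [ -9.  -85.5  75.4] [-0.9 -1.8  1.6  0.1]
brk corner [597.2 259.6  62. ] [23.5  3.2 50. ] [ 0.1 -0.1  0.1  0.1  0. ]
brk corner [597.  259.7  62. ] [23.2  3.3 50. ] [ 0. -0.  0.]
brk corner [597.5 259.3  62. ] [23.9  3.  50. ] [0. 0. 0.]
plain end [656.8 250.5  62. ] [83.8  5.6 50. ] [ 0.3 -0.1 -0.1  0.4  0.1]
plain end [656.6 251.3  62. ] [83.4  6.3 50. ] [0. 0. 0.]
plain end [657.5 249.4  62. ] [84.7  4.7 50. ] [0. 0. 0.]
tab front [487.2 240.2  75. ] [-80.8 -36.6  63. ] [ 0.2  0.4 -0.3 -0. ]
tab back [520.9 245.5  74.6] [-48.7 -25.1  62.6] [ 0.3  0.6 -0.5 -0. ]
brk notch end [611.1 316.5  62.1] [26.3 61.8 50.1] [-0.4 -2.3  1.5  1.2  0.2]
brk notch end [605.8 315.5  62. ] [21.3 59.8 50. ] [ 0. -0.  0.]
brk notch end [615.2 315.4  62. ] [30.6 61.5 50. ] [-0.  0.  0.]
```

The top crop confirms the bracket: a grey L in the nest at (265,235), 60 mm legs, top at height 50 mm. The lever handle top is near (410,376). I'll move to a hover clear of the left machine, then look with the wrist camera.

```bash
python3 -m crank '[[-0.037,-0.022,0,0,0,0],[-0.037,-0.022,0,0,0,0],[-0.037,-0.022,0,0,0,0],[-0.037,-0.022,0,0,0,0]]' 
python3 -m crank '[[-0.037,-0.022,0,0,0,0],[-0.037,-0.022,0,0,0,0],[-0.037,-0.022,0,0,0,0],[-0.037,-0.022,0,0,0,0],[0,0,0,0,0,-0.171]]'
python3 - <<'E'
from h import *
o,d=pickle.load(open("cap0.pkl","rb"));T,S=d["top"],d["scene"]
p=[573.51,260.86,-.191]
print(tri([(T,tc(410,376)),(S,sc(558,42))]))
print(w2p(p,[(-18.1,-68.1,99),(53,8,62),(29,30,12)]))
E
```

```text
time: 0.65
tool_pos: [294.0, 354.9, 226.6]
tcp_rot: [-3.141, -0.0, 2.779]
contact_force: [1.6, 0.6, 0.1]
grip_width: 91.7
finger_force: 0.0
time: 1.27
tool_pos: [402.1, 219.1, 226.4]
tcp_rot: [-3.141, 0.0, 2.95]
contact_force: [-0.8, 0.6, -0.3]
grip_width: 91.6
finger_force: 0.0
(array([542.7974755 , 195.22073001,  99.91721389]), array([-0.28110392, -0.56021157,  0.50266331,  0.04063771]))
[[542.81099178 197.43452488  99.        ]
 [627.06491536 258.65295644  62.        ]
 [607.67785581 284.80906322  12.        ]]
```

```bash
python3 -m crank '[[-0.0533,0.0204,0.006,0,0,0],[-0.0533,0.0204,0.006,0,0,0],[-0.0533,0.0204,0.006,0,0,0],[-0.0533,0.0204,0.006,0,0,0],[0,0,0,0,0,0]]' 50
python3 - <<'E'
from plant import bot
import cv2,numpy as np,pickle
o=bot.get_obs();c=bot.capture("wrist");print(o["tool_pos"],o["tcp_rot"],o["joint_positions"])
pickle.dump((o,c),open("cap1.pkl","wb"))
cv2.imwrite("pics/w1.png",cv2.resize(c["color"],(800,600),interpolation=cv2.INTER_CUBIC))
E
```

```text
time: 1.9
tool_pos: [627.5, 260.2, 198.1]
tcp_rot: [-3.139, -0.004, 2.948]
contact_force: [-1.3, -0.1, -0.4]
grip_width: 47.9
finger_force: 0.0
[627.46918259 260.24941919 198.12931781] [-3.1393776  -0.00401403  2.94847288] [ 2.80524594e-01  6.57569979e-01  1.07583207e+00 -1.42051005e-04
  1.41277309e+00 -1.09713373e+00]
```

View pics/w1.png

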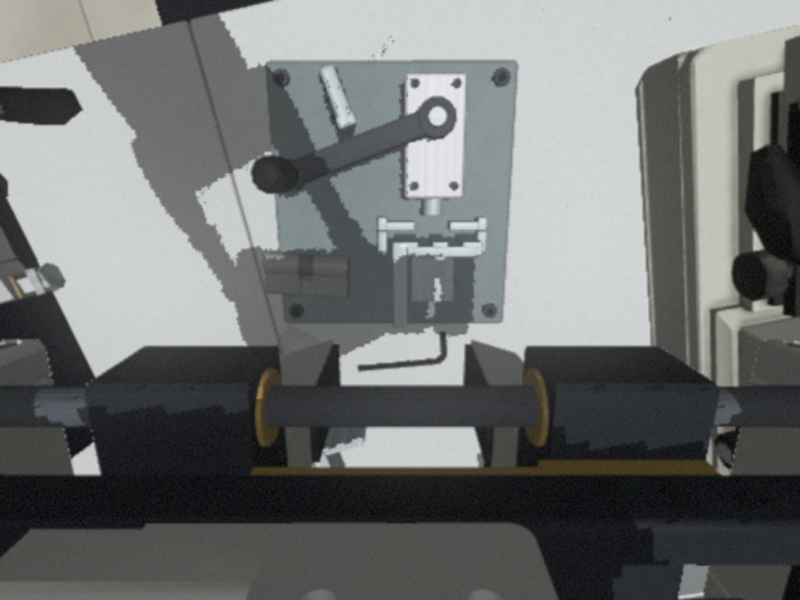

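The wrist view is clear. Plate corners are at (267,62), (517,62), (503,323) and (283,323). The bracket's outer corner top is at about (394,243), with the plain leg running to (400,325). Stops are at x≈381 and 484, pivot cap at (437,117), handle top at (270,174), and tab from (328,70) to (347,122).

```bash
cat >>h.py <<'E'
def wcam(o,c):
    Tt=np.eye(4);Tt[:3,:3]=R.from_euler("xyz",o["tcp_rot"]).as_matrix();Tt[:3,3]=o["tool_pos"]
    c=dict(c);c["extrinsics"]=np.linalg.inv(Tt@np.array(c["tool_from_camera"]));return c
w8=lambda u,v:np.array([(u+.5)*.64-.5,(v+.5)*.64-.5])
def loc(p,P):
    c,s=np.cos(p[2]),np.sin(p[2]);q=P[:2]-np.array(p[:2]);return np.round([c*q[0]+s*q[1],-s*q[0]+c*q[1],P[2]-12],1)
E
python3 - <<'E'
from h import *
o,c=pickle.load(open("cap1.pkl","rb"));W=wcam(o,c)
L=[(98,90,12),(98,-90,12),(-98,-90,12),(-98,90,12)]
ob=np.array([w8(503,323),w8(285,323),w8(267,62),w8(517,62)])
r=least_squares(lambda p:(proj(W,w2p(p,L))-ob).ravel(),[573,260,-.19]);p=r.x;print(p.round(3),r.fun.round(1))
for n,uv,z in[("corner",(394,243),62),("plain end L",(393,326),62),("plain end R",(408,326),62),("notch end outer",(484,246),62),("stopL in",(386,222),22),("stopR in",(481,222),22),("cheekL top back",(400,232),22),("punch tip",(431,214),24.5+7),("anvil R",(453,265),34),("pivot",(437,117),56),("handle",(270,174),99),("tab robot end",(328,69),73),("tab far",(347,125),73)]:
    P,e=tri([(W,w8(*uv))],z);print(n,P.round(1),loc(p,P))
E
```

```text
[ 5.74997e+02  2.62392e+02 -1.91000e-01] [ 0.4  1.2 -0.7  1.3 -1.6 -0.6  1.8 -1. ]
corner [598.8 259.5  62. ] [23.9  1.6 50. ]
plain end L [655.8 247.4  62. ] [82.1  0.6 50. ]
plain end R [657.7 257.7  62. ] [82.1 11.1 50. ]
notch end outer [612.2 318.1  62. ] [25.9 61.7 50. ]
stopL in [587.4 254.8  22. ] [13.6 -5.1 10. ]
stopR in [601.  324.6  22. ] [13.7 66.  10. ]
cheekL top back [596.7 263.7  22. ] [21.1  5.4 10. ]
punch tip [587.2 288.5  31.5] [ 7.1 27.9 19.5]
anvil R [626.7 297.8  34. ] [44.1 44.6 22. ]
pivot [526.3 301.6  56. ] [-55.2  29.2  44. ]
handle [542.6 200.4  99. ] [-20. -67.  87.]
tab robot end [490.3 242.   73. ] [-79.3 -36.   61. ]
tab far [522.3 246.1  73. ] [-48.7 -26.   61. ]
```

```bash
python3 -m crank '[[-0.001,-0.0018,0.035,0,0,-0.002],[0,0,0.04,0,0,0],[0,0,0.04,0,0,0],[0,0,0.03,0,0,0],[0,0,0.014,0,0,0]]' 50
python3 -m crank '[[0,0,0,0,0,0],[0,0,0,0,0,0]]'
python3 -m crank '[[0,0,0,0,0,0],[0,0,0,0,0,0],[0,0,0,0,0,0],[0,0,0,0,0,0]]' 0
```

```text
time: 2.58
tool_pos: [624.3, 258.6, 43.1]
tcp_rot: [-3.141, -0.002, 2.952]
contact_force: [-0.4, -0.6, -0.2]
grip_width: 45.8
finger_force: 0.0
time: 2.82
tool_pos: [626.8, 259.1, 45.7]
tcp_rot: [3.14, 0.003, 2.952]
contact_force: [1.0, 0.1, 0.6]
grip_width: 45.8
finger_force: 0.0
time: 3.32
tool_pos: [626.1, 258.8, 43.8]
tcp_rot: [3.141, 0.0, 2.952]
contact_force: [0.2, 0.4, -0.3]
grip_width: 10.6
finger_force: 1.0
```

```bash
python3 -m crank '[[0,0,0,0,0,0],[0,0,-0.005,0,0,0],[0,0,-0.015,0,0,0],[0,0,-0.025,0,0,0],[0,0,-0.03,0,0,0]]' 
python3 -m crank '[[0,0,-0.025,0,0,0],[0,0,0,0,0,0]]'
```

```text
time: 3.95
tool_pos: [625.9, 258.7, 120.0]
tcp_rot: [-3.141, -0.0, 2.952]
contact_force: [-0.2, -0.7, -1.4]
grip_width: 9.7
finger_force: 30.0
time: 4.2
tool_pos: [627.4, 259.2, 147.1]
tcp_rot: [3.139, 0.005, 2.952]
contact_force: [-0.9, 0.3, -2.0]
grip_width: 9.6
finger_force: 30.0
```

```bash
python3 -m crank '[[0.01,-0.02,0,0,0,0],[0,0,0,0,0,0.17],[0,0,0,0,0,0.175],[0,0,0,0,0,0.175],[0,0,0,0,0,0.175]]' 
python3 -m crank '[[0,0,0,0,0,0.175],[0,0,0,0,0,0.175],[0,0,0,0,0,0.175],[0,0,0,0,0,0.175],[0,0,0,0,0,0.175]]' 
python3 -m crank '[[0,0,0,0,0,0],[0,0,0,0,0,0]]'
python3 - <<'E'
from plant import bot
import cv2,numpy as np,pickle
o=bot.get_obs();c=bot.capture("wrist");print(o["tool_pos"],o["tcp_rot"],o["joint_positions"])
s=bot.capture("scene")
pickle.dump((o,c,s),open("cap2.pkl","wb"))
cv2.imwrite("pics/w2.png",cv2.resize(c["color"],(800,600),interpolation=cv2.INTER_CUBIC))
E
```

```text
time: 4.82
tool_pos: [611.8, 240.8, 142.4]
tcp_rot: [-3.14, -0.001, 2.251]
contact_force: [-0.2, -0.2, -1.9]
grip_width: 9.9
finger_force: 30.0
time: 5.45
tool_pos: [611.8, 240.8, 142.3]
tcp_rot: [-3.139, 0.001, 1.376]
contact_force: [0.6, -0.2, -2.4]
grip_width: 10.1
finger_force: 30.0
time: 5.7
tool_pos: [612.1, 240.9, 143.1]
tcp_rot: [-3.141, 0.0, 1.385]
contact_force: [0.2, 0.2, -2.3]
grip_width: 9.9
finger_force: 30.0
[612.13554336 240.90591064 143.07325545] [-3.14055737e+00  3.99528377e-04  1.38513395e+00] [2.58491310e-01 6.54088650e-01 1.23647264e+00 8.85494943e-05
 1.25213788e+00 4.44126108e-01]
```

View pics/w2.png

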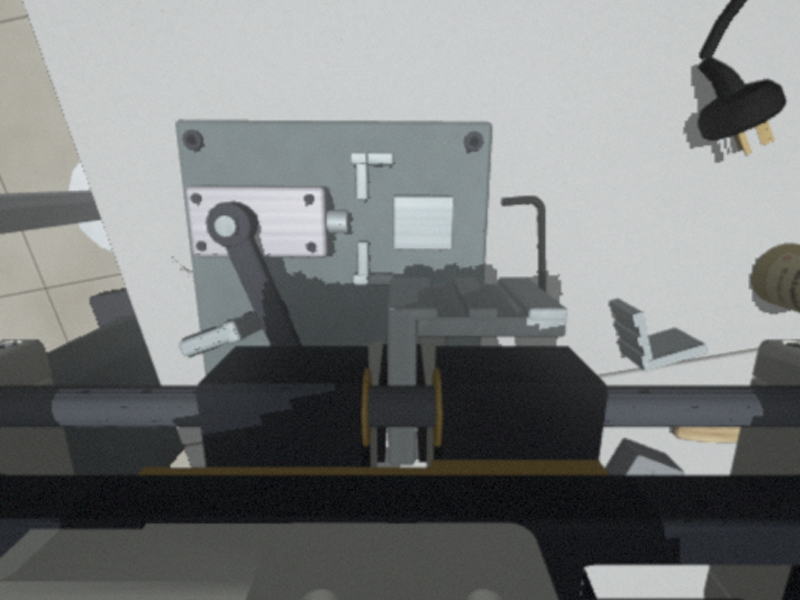

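The view shows the nest free: cheek back face at x≈369, anvil front edge at x≈394, left stop inner edge at y≈165 and right at ≈274. The bracket's corner top is at (389,308). The small look-alike is at (655,340), well clear.

```bash
python3 - <<'E'
from h import *
o,c,s=pickle.load(open("cap2.pkl","rb"));W=wcam(o,c)
ob={(-98,90):(178,121),(98,90):(491,123)}
p0=[574.3,261.6,-.191]
def at(uv,z):return tri([(W,w8(*uv))],z)[0]
A=at((178,121),12);B=at((491,123),12);print("yaw",np.arctan2(*(B-A)[[1,0]]),A,B,w2p(p0,[(-98,90,12),(98,90,12)]))
for n,uv,z in[("cheekL back",(369,185),22),("cheekR back",(369,255),22),("anvil FL",(394,197),34),("anvil FR",(395,249),34),("anvil RL",(453,197),34),("anvil RR",(453,249),34),("stopL in",(375,165),22),("stopR in",(362,275),22),("punch",(350,222),24.5),("pivot",(228,225),56),("tab robot",(182,350),73),("tab far",(236,325),73)]:
    P=at(uv,z);print(n,P.round(1),loc(p0,P))
zt=o["tool_pos"][2]+18.2
yaw=o["tcp_rot"][2];ux=np.array([np.cos(yaw),np.sin(yaw)]);uy=np.array([np.sin(yaw),-np.cos(yaw)])
for uv in[(389,308),(417,335),(390,345),(417,345),(565,310)]:
    P=at(uv,zt);q=P[:2]-o["tool_pos"][:2];print("brk",P.round(1),"tool xy",round(q@ux,1),round(q@uy,1))
E
```

```text
yaw -0.1909479860933117 [497.81578798 367.07596052  12.        ] [685.67193242 330.76279178  12.        ] [[495.16781366 368.56773853  12.        ]
 [687.60353117 331.35894082  12.        ]]
cheekL back [605.6 308.5  22. ] [21.9 52.  10. ]
cheekR back [596.9 266.2  22. ] [21.3  8.8 10. ]
anvil FL [619.6 299.1  34. ] [37.4 45.4 22. ]
anvil FR [614.4 268.7  34. ] [38.  14.6 22. ]
anvil RL [653.8 292.7  34. ] [72.1 45.6 22. ]
anvil RR [649.  262.3  34. ] [73.3 14.8 22. ]
stopL in [611.6 319.3  22. ] [25.6 63.7 10. ]
stopR in [589.8 254.3  22. ] [16.6 -4.3 10. ]
punch [589.7 288.9  24.5] [10.  29.8 12.5]
pivot [527.6 301.9  56. ] [-53.5  30.7  44. ]
tab robot [489.9 241.1  73. ] [-78.9 -36.2  61. ]
tab far [523.3 249.6  73. ] [-47.8 -21.4  61. ]
brk [614.4 269.  161.3] tool xy 28.0 -2.9
brk [621.8 258.  161.3] tool xy 18.6 6.4
brk [612.3 256.1 161.3] tool xy 15.0 -2.7
brk [621.2 254.5 161.3] tool xy 15.0 6.4
brk [671.4 257.7 161.3] tool xy 27.4 55.2
```

```bash
python3 -m crank '[[0.0225,-0.0065,0,0,0,0.005],[0.0228,-0.0064,0,0,0,0],[0,0,0,0,0,0],[0,0,0,0,0,0]]' 
python3 -m crank '[[0,0,0.025,0,0,0],[0,0,0.025,0,0,0],[0,0,0.01,0,0,0],[0,0,0,0,0,0],[0,0,0,0,0,0]]' 
python3 - <<'E'
from plant import bot
import cv2,numpy as np,pickle
o=bot.get_obs();c=bot.capture("wrist");print(o["tool_pos"],o["tcp_rot"])
s=bot.capture("scene")
pickle.dump((o,c,s),open("cap3.pkl","wb"))
a=cv2.resize(c["color"][60:300,160:420],(650,600),interpolation=cv2.INTER_CUBIC)
cv2.imwrite("pics/w3.png",a)
E
```

```text
time: 6.3
tool_pos: [608.3, 288.0, 143.6]
tcp_rot: [-3.142, 0.0, 1.378]
contact_force: [0.1, -0.2, -1.6]
grip_width: 10.2
finger_force: 30.0
time: 6.92
tool_pos: [609.2, 288.0, 85.0]
tcp_rot: [3.14, -0.001, 1.377]
contact_force: [-0.5, 0.6, -2.5]
grip_width: 9.6
finger_force: 30.0
[609.21569151 288.0098731   85.00555611] [ 3.13972108e+00 -1.10258401e-03  1.37663668e+00]
```

View pics/w3.png

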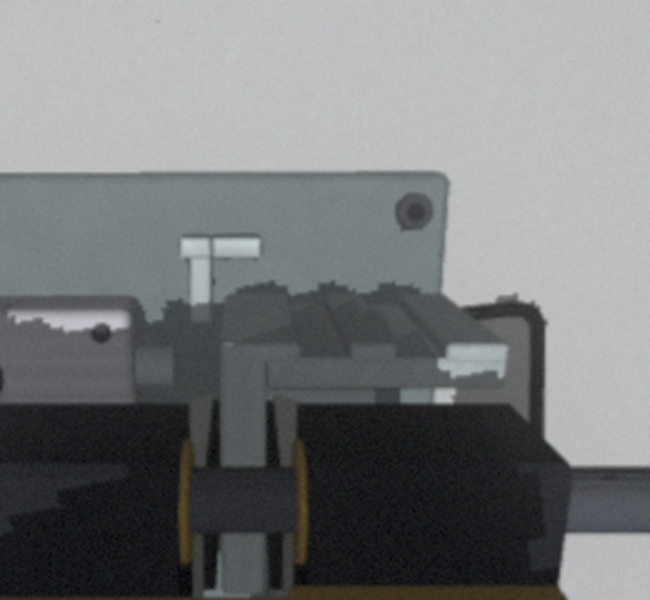

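The view shows the bracket's corner top at (222,345), the cheek back edge at x≈212, and the left stop's inner edge at y≈258. I'll check both gaps.

```bash
python3 - <<'E'
from h import *
o,c,s=pickle.load(open("cap3.pkl","rb"));W=wcam(o,c)
m=lambda u,v:np.array([(u+.5)/2.5-.5+160,(v+.5)/2.5-.5+60])
at=lambda uv,z:tri([(W,m(*uv))],z)[0]
yaw=o["tcp_rot"][2];ux=np.array([np.cos(yaw),np.sin(yaw)]);uy=np.array([np.sin(yaw),-np.cos(yaw)])
zt=o["tool_pos"][2]+18.2
for n,uv,z in[("corner",(222,345),zt),("leg R",(268,362),zt),("end outer",(508,345),zt),("cheek back",(212,285),22),("stop in",(235,258),22),("plate edge",(300,172),12),("screw side",(445,172),12)]:
    P=at(uv,z);q=P[:2]-o["tool_pos"][:2];print(n,P.round(1),round(q@ux,1),round(q@uy,1))
E
```

```text
corner [611.5 315.7 103.2] 27.6 -3.1
leg R [620.1 310.2 103.2] 23.9 6.4
end outer [669.4 304.3 103.2] 27.6 55.9
cheek back [605.4 312.6  22. ] 23.4 -8.5
stop in [614.3 319.7  22. ] 32.1 -1.1
plate edge [639.7 341.3  12. ] 58.2 19.6
screw side [685.1 332.4  12. ] 58.2 65.9
```

```bash
python3 -m crank '[[0,-0.002,0,0,0,0],[0,0,0.015,0,0,0],[0,0,0.01,0,0,0],[0,0,0.006,0,0,0],[0,0,0,0,0,0]]' 
python3 -m crank '[[0,0,0.003,0,0,0],[0,0,0.003,0,0,0],[0,0,0,0,0,0]]'
```

```text
time: 7.65
tool_pos: [606.1, 288.2, 51.8]
tcp_rot: [-3.14, 0.001, 1.377]
contact_force: [-0.4, -0.0, -2.2]
grip_width: 9.6
finger_force: 30.0
time: 8.02
tool_pos: [606.3, 288.3, 46.6]
tcp_rot: [-3.141, 0.0, 1.377]
contact_force: [-0.2, -0.5, -2.0]
grip_width: 9.3
finger_force: 30.0
```

```bash
python3 -m crank '[[0,0,0,0,0,0],[0,0,0,0,0,0]]'
```

```text
time: 8.28
tool_pos: [606.6, 288.4, 46.9]
tcp_rot: [3.141, -0.0, 1.377]
contact_force: [-0.1, 0.4, -1.8]
grip_width: 9.7
finger_force: 30.0
```

```bash
python3 -m crank '[[0,0,0.0015,0,0,0],[0,0,0,0,0,0],[0,0,0.0015,0,0,0],[0,0,0,0,0,0],[0,0,0,0,0,0]]';python3 -m crank '[[0,0,0.001,0,0,0],[0,0,0,0,0,0],[0,0,0,0,0,0]]'
```

```text
time: 8.9
tool_pos: [606.5, 288.3, 43.8]
tcp_rot: [3.141, -0.0, 1.377]
contact_force: [0.6, 0.3, -2.6]
grip_width: 9.4
finger_force: 30.0
time: 9.28
tool_pos: [606.6, 288.3, 43.8]
tcp_rot: [3.141, -0.0, 1.377]
contact_force: [-1.1, -1.6, 5.4]
grip_width: 9.9
finger_force: 30.0
```

```bash
python3 -m crank '[[0,0,0,0,0,0],[0,0,0,0,0,0],[0,0,0,0,0,0],[0,0,0,0,0,0]]' 35
python3 -m crank '[[0,0,-0.01,0,0,0],[0,0,-0.03,0,0,0],[0,0,-0.04,0,0,0],[0,0,-0.04,0,0,0],[0,0,-0.02,0,0,0]]'
python3 -m crank '[[0,-0.03,0,0,0,0],[0,-0.03,0,0,0,0],[0,0,0,0,0,0]]'
python3 - <<'E'
from plant import bot
import cv2,numpy as np,pickle
o=bot.get_obs();c=bot.capture("wrist");s=bot.capture("scene")
pickle.dump((o,c,s),open("cap4.pkl","wb"))
a=cv2.resize(c["color"][40:240,120:370],(500,400),interpolation=cv2.INTER_CUBIC)
b=cv2.resize(s["color"][220:350,165:330],(500,394),interpolation=cv2.INTER_CUBIC)[:394]
m=np.zeros((600,800,3),np.uint8);m[:400,:500]=a;m2=cv2.resize(b,(300,236));
b2=cv2.resize(s["color"][225:295,175:260],(300,247),interpolation=cv2.INTER_CUBIC)
m[:236,500:]=m2;m[240:487,500:]=b2
cv2.imwrite("pics/w4.png",m)
E
```

```text
time: 9.78
tool_pos: [606.5, 288.4, 42.6]
tcp_rot: [-3.142, -0.0, 1.377]
contact_force: [-0.2, 0.2, -0.9]
grip_width: 31.8
finger_force: 0.0
time: 10.4
tool_pos: [607.4, 288.7, 186.6]
tcp_rot: [3.137, -0.003, 1.377]
contact_force: [0.4, -0.5, -0.0]
grip_width: 32.0
finger_force: 0.0
time: 10.78
tool_pos: [546.2, 300.6, 184.0]
tcp_rot: [3.141, -0.001, 1.378]
contact_force: [0.3, 0.1, 0.2]
grip_width: 32.0
finger_force: 0.0
```

View pics/w4.png

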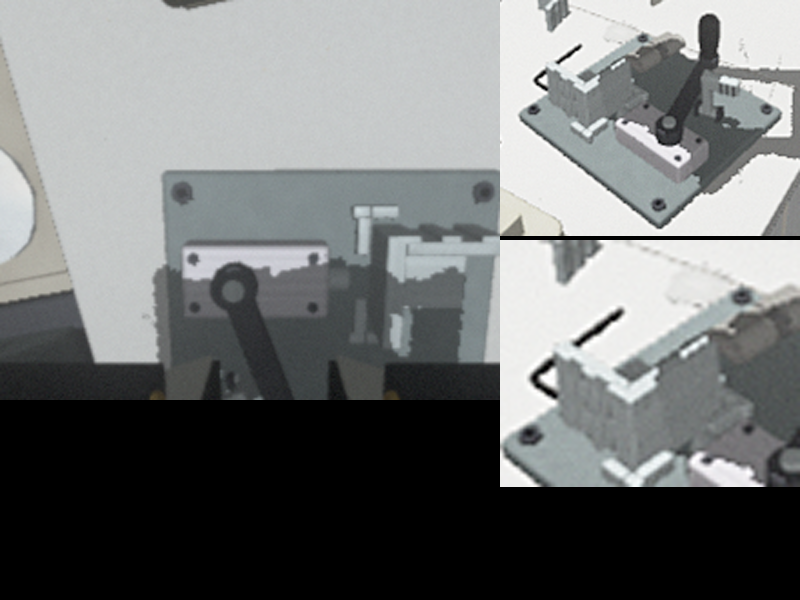

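The bracket stands upright and turned in the nest, with its corner at (390,237) behind the left stop. The catch is up and the lever at rest. Next I flip the catch with shut fingers.

```bash
python3 -m crank '[[-0.0205,-0.0256,0,0,0,0],[-0.0205,-0.0256,0,0,0,0],[0,0,0,0,0,-0.176],[0,0,0,0,0,-0.176],[0,0,0,0,0,0]]' 0
python3 -m crank '[[0,0,0.04,0,0,0],[0,0,0.04,0,0,0],[0,0,0.03,0,0,0],[0,0,0.02,0,0,0],[0,0,0,0,0,0]]'
```

```text
time: 11.5
tool_pos: [490.5, 269.3, 182.9]
tcp_rot: [3.141, -0.0, 1.726]
contact_force: [-0.4, 0.1, 0.3]
grip_width: 0.1
finger_force: 0.0
time: 12.12
tool_pos: [489.1, 269.0, 51.2]
tcp_rot: [-3.139, 0.001, 1.725]
contact_force: [0.5, 0.1, 0.5]
grip_width: 0.4
finger_force: 0.0
```

```bash
python3 -m crank '[[-0.008,0,0,0,0,0],[-0.008,0,0,0,0,0],[-0.008,0,0,0,0,0],[-0.008,0,0,0,0,0]]'
python3 -m crank '[[-0.008,0,0,0,0,0],[-0.008,0,0,0,0,0],[-0.008,0,0.002,0,0,0],[-0.004,0,0.002,0,0,0]]'
python3 -m crank '[[0,0,0,0,0,0],[0,0,0,0,0,0],[0,0,0,0,0,0],[0,0,0,0,0,0]]'
python3 - <<'E'
from plant import bot
import cv2,numpy as np
s=bot.capture("scene")["color"]
cv2.imwrite("pics/s5.png",cv2.resize(s[200:330,185:345],(800,650),interpolation=cv2.INTER_CUBIC)[:600])
E
```

```text
time: 12.62
tool_pos: [494.8, 237.3, 53.2]
tcp_rot: [3.141, -0.0, 1.728]
contact_force: [-0.5, 0.2, -0.2]
grip_width: 0.4
finger_force: 0.0
time: 13.12
tool_pos: [498.9, 209.7, 48.5]
tcp_rot: [-3.141, -0.0, 1.728]
contact_force: [0.8, -0.0, -0.0]
grip_width: 0.2
finger_force: 0.0
time: 13.62
tool_pos: [498.9, 210.5, 48.8]
tcp_rot: [3.141, -0.0, 1.729]
contact_force: [0.3, 0.3, 0.0]
grip_width: 0.4
finger_force: 0.0
```

View pics/s5.png

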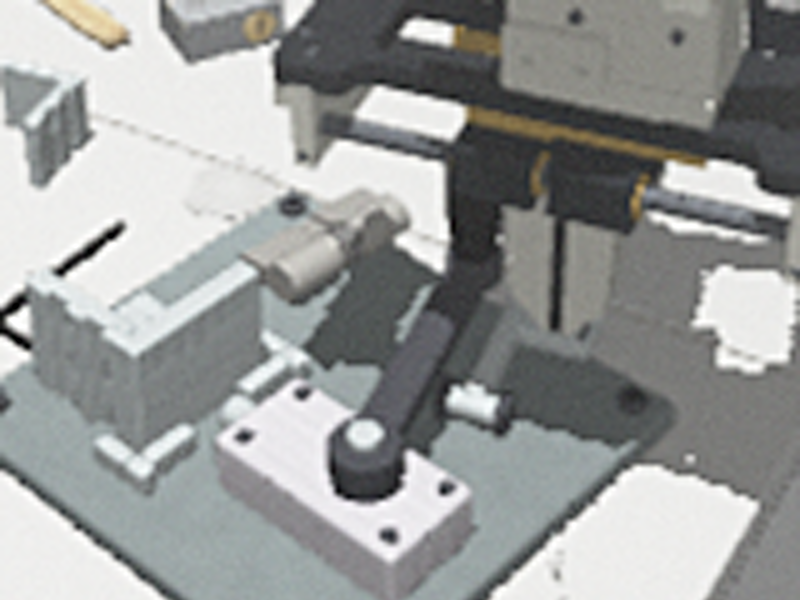

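The catch plate has gone over: only the hinge is left at (475,400), nothing stands in front of the arm, and the lever is at rest. Next I grip the handle from above, fingers closing along its path.

```bash
python3 -m crank '[[0.005,0,-0.01,0,0,0],[0,0,-0.035,0,0,0],[0,0,-0.04,0,0,0],[0,0,0,0,0,0]]' 65
python3 -m crank '[[-0.012,0.021,0,0,0,0],[-0.0125,0.0205,0,0,0,0],[0,0,0,0,0,0],[0,0,0,0,0,0]]'
python3 -m crank '[[0,0,0.02,0,0,0],[0,0,0.025,0,0,0],[0,0,0.022,0,0,0],[0,0,0,0,0,0],[0,0,0,0,0,0]]'
```

```text
time: 14.18
tool_pos: [500.1, 216.2, 137.5]
tcp_rot: [3.134, -0.001, 1.729]
contact_force: [0.7, 0.5, -0.1]
grip_width: 35.9
finger_force: 0.0
time: 14.68
tool_pos: [541.9, 197.8, 133.1]
tcp_rot: [-3.14, -0.0, 1.729]
contact_force: [-0.5, 0.2, -0.5]
grip_width: 59.4
finger_force: 0.0
time: 15.3
tool_pos: [543.0, 198.0, 67.6]
tcp_rot: [3.141, -0.0, 1.729]
contact_force: [-0.2, 0.4, 0.2]
grip_width: 59.9
finger_force: 0.0
```

```bash
python3 -m crank '[[0,0,0,0,0,0],[0,0,0,0,0,0],[0,0,0,0,0,0],[0,0,0,0,0,0],[0,0,0,0,0,0]]' 0
python3 - <<'E'
from h import *
# arc: per-row tool shifts for dtheta about pivot 105mm in tool -x?? pivot lies along tool +x
d=0.08
print(105*np.sin(d),105*(1-np.cos(d)))
from plant import bot;print(bot.get_obs()["moment"],bot.get_obs()["joint_positions"])
E
```

```text
time: 15.92
tool_pos: [542.0, 197.3, 66.7]
tcp_rot: [-3.14, 0.0, 1.729]
contact_force: [-4.8, -0.8, 4.3]
grip_width: 21.1
finger_force: 30.0
8.391042866763133 0.3358208382249589
[-0.28316164  0.66668187  0.01235921] [ 2.16290425e-01  6.03480735e-01  1.57482332e+00 -3.31035331e-06
  9.65319962e-01  5.82793688e-02]
```

```bash
python3 -m crank '[[0.0003,-0.0084,0,0,0,0.08],[0.0003,-0.0084,0,0,0,0.08],[0.0003,-0.0084,0,0,0,0.08],[0,0,0,0,0,0]]'
python3 -m crank '[[0.0003,-0.0084,0,0,0,0.08],[0.0003,-0.0084,0,0,0,0.08],[0.0004,-0.0084,0,0,0,0.08],[0,0,0,0,0,0]]'
```

```text
time: 16.42
tool_pos: [517.7, 196.2, 66.8]
tcp_rot: [3.141, 0.0, 1.49]
contact_force: [0.9, -2.9, 1.0]
grip_width: 21.1
finger_force: 30.0
time: 16.92
tool_pos: [492.9, 200.9, 66.8]
tcp_rot: [-3.141, 0.001, 1.251]
contact_force: [-2.2, -5.4, 2.6]
grip_width: 21.1
finger_force: 30.0
```

```bash
python3 -m crank '[[0.0004,-0.0084,0,0,0,0.08],[0.0004,-0.0084,0,0,0,0.08],[0,0,0,0,0,0]]'
python3 -m crank '[[0.0004,-0.0084,0,0,0,0.08],[0.0004,-0.0084,0,0,0,0.08],[0,0,0,0,0,0],[0,0,0,0,0,0]]'
python3 - <<'E'
import numpy as np
from plant import bot
o=bot.get_obs();q=o["tool_pos"][:2]-np.array([526.3,301.5]);print(np.hypot(*q),-1.413-np.arctan2(q[1],q[0]))
E
```

```text
time: 17.3
tool_pos: [477.1, 207.2, 66.8]
tcp_rot: [-3.141, 0.003, 1.091]
contact_force: [-2.3, -7.7, 4.6]
grip_width: 21.0
finger_force: 30.0
time: 17.8
tool_pos: [463.0, 215.6, 66.7]
tcp_rot: [3.142, 0.004, 0.932]
contact_force: [-3.4, -9.5, 5.5]
grip_width: 21.1
finger_force: 30.0
106.68945346996178 0.7932314464325867
```

```bash
python3 -m crank '[[0.0001,-0.0042,0,0,0,0.04],[0,0,0,0,0,0],[0,0,0,0,0,0],[0,0,0,0,0,0]]'
python3 - <<'E'
from plant import bot
import cv2,numpy as np
o=bot.get_obs();q=o["tool_pos"][:2]-np.array([526.3,301.5]);print(np.hypot(*q),-1.413-np.arctan2(q[1],q[0]),o["moment"])
s=bot.capture("scene")["color"]
cv2.imwrite("pics/s6.png",cv2.resize(s[200:330,185:345],(800,650),interpolation=cv2.INTER_CUBIC)[:600])
E
```

```text
time: 18.3
tool_pos: [459.7, 218.1, 66.7]
tcp_rot: [3.141, 0.004, 0.892]
contact_force: [-3.5, -10.8, 6.7]
grip_width: 20.9
finger_force: 30.0
106.78901025027665 0.8316668905066222 [-1.78453603  0.78071073  0.27302114]
```

View pics/s6.png

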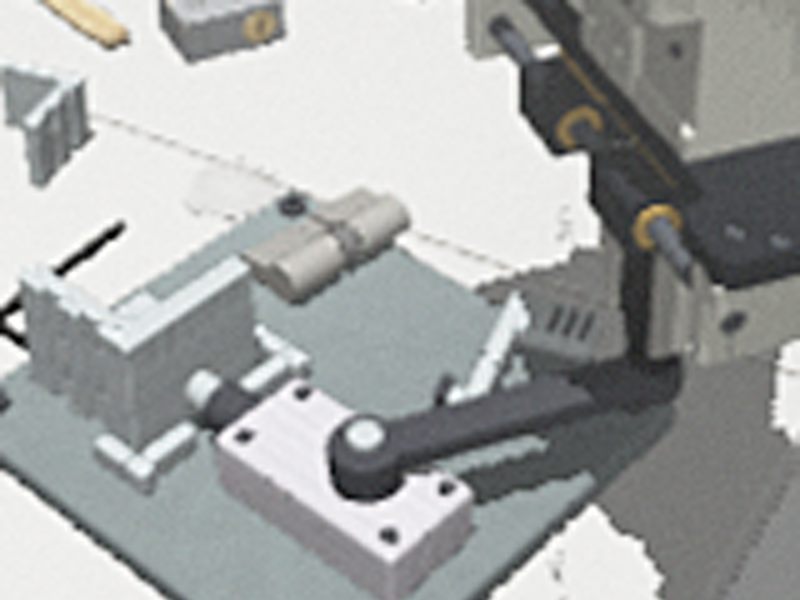

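The last view shows the bracket upright and against the anvil at (140,350). The punch is on its plain leg at (205,385), the catch lies flat at (510,330), and the arm is swung over it. Handing in.

```bash
python3 -c "
from plant import bot
print(bot.close_job())"
```

```text
the job is handed in; nothing more can be done
None
```

I handed the job in at about 18 s. The bracket is turned and seated with its plain leg under the punch, the catch is flipped over, and the gripper still holds the lever pulled to about 0.83 rad. The simulator gave no verdict, so the punch force and the exact catch angle are judged only from the last picture and the lever angle.

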